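# Walk the heating block under the reader cover and start the scan

## Task

Dock the heavy blue-and-silver heating block under the reader's low clear cover by walking it along the bench: push its rear left corner until that side leads the other by at least 25 mm, then the rear right corner until the right side leads as much, then the left again, and then bring it home with further corner pushes until both front corners rest on the stop at the back. Only when it is home, press the green start button fully and let go. Keep the block flat on the bench, do not press the black socket in the middle of its rear, do not bump the cover, and leave the jars and the dish where they are.

Things in the scene. Friction and masses are not known exactly. Their poses are not given: they have to be found in the camera images.
- block: loose heating block, 96 (x) x 150 (y) x 52 mm high, about 0.9 kg, blue lower half and silver top with capped wells, too wide to grip; origin at the centre of its underside; +x is its front (goes into the reader first), +y its left. It slides flat on the bench; pushing one rear corner swings that side ahead while the other side slips back a little
- front_left (a point): lower front left corner of the block, 48 mm ahead, 75 mm left of its origin, 15 mm up
- front_right (a point): lower front right corner of the block, 48 mm ahead, 75 mm right of its origin, 15 mm up
- rear_left (a point): rear left corner of the block, 48 mm behind, 75 mm left of its origin, 15 mm up; dark push pads cover the rear face from 41 to 71 mm either side of the middle
- rear_right (a point): rear right corner of the block, 48 mm behind, 75 mm right of its origin, 15 mm up
- socket: black electric socket fixed to the middle of the block's rear face: 28 mm wide, 16 mm proud of the face, from 7 to 25 mm above the bench; must not be pressed. Its origin is the block's origin
- reader: fixed white optical reader; origin on the bench where the centre of the docked block stands; +x points into the bay (roughly world -y; the bay opens to the robot's left), +y to its left. Side walls 68 mm high, 224 mm apart inside, from 30 mm before the origin back to the stop; a housing on the cover from 6 mm behind the origin on, top at 106 mm; a 40 mm high grey console behind the stop
- cover: clear cover plate of the reader with a blue front edge: underside 67 mm, top 77 mm above the bench; reaches from 71 mm before the reader's origin (so 23 mm out over the rear of the docked block) back to the stop, 254 mm wide; the block passes beneath it, and the tool must lean back to push beneath the edge; must not be bumped. Same origin as the reader
- cover_edge (a point): middle of the lower front edge of the cover, 67 to 68 mm above the bench
- stop (a point): middle of the stop face at the back of the bay, 48 mm beyond the reader's origin, 26 mm above the bench; the face looks to the reader's -x
- skew_mark (a point): reference direction on the reader: its x axis is turned 45 degrees clockwise (to the right, seen from above) from the reader's x axis; used to tell which side of the block leads. A block square to the reader makes 0.785 rad with it, less when the left side leads, more when the right side leads
- start (a joint): green round start button, 26 mm wide, spring returned: 0 up, 0.006 m fully down at about 5 N; pressed straight down
- start_top (a point): centre of the top of the green button when up; it sits on the grey console behind the stop, 118 mm beyond the reader's origin
- jar_a: small clear lidded jar, 50 mm wide, 57 mm high, left of the reader; origin under its centre
- jar_b: small clear lidded jar, 50 mm wide, 57 mm high, beside the console; origin under its centre
- dish: clear round dish, 60 mm wide, 15 mm high, left of the block; origin under its centre
Not all that is in view belongs to the job. What is meant by the block is not orange or yellow, and is the larger of those in its own colour.

How it is judged (in metres and radians):
On the way, in this order (a step that is already met when the one before it is completed fails the run):
1. the left side of the block leads by 20 mm or more (angle between the x axis of block and the x axis of skew_mark, either way round below 0.651 rad), for 0.2 s.
2. the right side leads by 20 mm or more (angle between the x axis of block and the x axis of skew_mark, either way round above 0.92 rad), for 0.2 s.
3. the left side leads again by 20 mm or more (angle between the x axis of block and the x axis of skew_mark, either way round below 0.651 rad), for 0.2 s.
4. the block is home: both front corners within 6 mm of the stop (x of each of front_left, front_right in the frame of reader above 0.042 m and y of block in the frame of reader between -0.038 and 0.038 m), for 0.2 s.
5. the start button is pressed with the block home (all of step 4 and value of joint start above 0.0045 m), for 0.05 s.
At the end, for the whole second after the job is handed in: The block lies flat and at rest between the reader's side walls with both front corners within 6 mm of the stop, and the start button is up again after being pressed (all of step 4 and value of joint start below 0.002 m and linear speed of block below 0.01 m/s and height (world z) of block below 0.004 m and angle between block's own z axis and vertical below 0.05 rad); the robot touches nothing.
It fails at once if the block is lifted or tipped off the bench (height (world z) of block above 0.012 m or angle between block's own z axis and vertical above 0.12 rad).
It fails at once if the socket is pressed (contact force between any of the fingers, the arm and socket above 2 N).
It fails at once if the cover is bumped (contact force between any of the fingers, the arm and cover above 4 N).
It fails at once if the start button is pressed before the block is home (value of joint start above 0.003 m and not (x of each of front_left, front_right in the frame of reader above 0.042 m and y of block in the frame of reader between -0.038 and 0.038 m)).
It fails at once if a jar or the dish is moved by more than 20 mm (distance of any of jar_a, jar_b, dish from where it was at the start of the episode above 0.02 m).
It also fails if it takes over 64 s, if anything falls off the work surface, if the arm or the gripper's body presses on something with over 40 N, if the wrist force passes 120 N, or if a joint passes its speed limit or range.

## Robot

A 6-joint arm with a two-finger parallel gripper is mounted at the origin on the work surface; the furniture and walls round the work are solid. World frame = base frame: x ahead of the robot, y to its left, z up, the work surface at z = 0. Lengths are in mm, angles in rad, forces in N, time in s.
With the tool pointing down it reaches from about 275 to 1000 mm from the base axis. Payload 8.4 kg.
Tool frame: the origin (TCP) lies at the very end of the fingers, on their centre line; the grasp point (between the pads) lies 19 mm behind it (r.pinch_z is the distance from the TCP to the grasp point, in mm); z points along the fingers, y is the line along which they close (so a half turn about z gives the same grasp; the last joint's range is limited). The gripper opens to 85 mm and grips with 20 to 120 N. Pads are 22 mm wide; open, the fingers measure 114 mm over their backs; the gripper's body (76 mm by 85 mm) begins 54 mm behind the grasp point. The pads swing forward as they close: fully open they stand 13 mm farther back than shut.
Start: joints at [1.107, 0.353, 1.633, -0, 1.155, -0.002], TCP at [278.474, 559.536, 231.281] pointing down, gripper open.
Joint ranges: [-2.63, 2.63], [-0.92, 2.1], [0.06, 2.66], [-1.3, 4.44], [0, 2.69], [-3.02, 3.02]. Speed limits (rad/s): [2.22, 2.22, 2.79, 3.14, 3.14, 3.14].

## Interface

Orientations are given as [roll, pitch, yaw] about the fixed x, y, z axes, in that order (R = Rz(yaw) Ry(pitch) Rx(roll)).
In Python, from rig import r gives the robot as it stands.
- The arm moves only by the tool carry_out, never from a script. Its argument "series" is a list of rows, each a list of 7 numbers: the turn, a rotation vector about the tool's x, y, z as a fraction of full scale, then the shift along the tool's x, y, z as a fraction of full scale, then the gripper command: -1 is fully open, 1 is shut, values between are in proportion. A call has 1 to 8 rows; each row is the pose to reach, as a shift and turn from the pose commanded when the call began, along the tool's axes at that moment, turning the shorter way round; what a row does not reach only later rows make up. Full scale, the value 1, is 0.25 m for a shift and pi rad for a turn. A row lasts 1/8 s, in which the tool goes at most 62.5 mm and 10.7 degrees, less where a joint would pass 70% of its speed; a pose out of reach is approached as far as the arm can. A call with a number of a shift or a turn outside -1 to 1 is refused whole. A call with a gripper value outside its range is refused whole. The fingers move at their own pace and stop on an object; "force" is the grip in N (left out, the last holds). Time passes only in rows, so rows that repeat a pose let the fingers close. It gives the time, the measured TCP pose, the force, the opening and the grip force at its end, in the units of the state.
- r.sense(): the state, without advancing time (a new reading comes with each control period).
- r.grab_frame(name): name is "side" or "top" or "wrist"; returns the picture (400x640x3 uint8, red, green, blue); there is no depth.
- r.get_calibration(name): a dict with "K" (3x3 intrinsics, pixels), "distortion" ([k1, k2, p1, p2, k3] as OpenCV has them; the pictures are not rectified), "pose" (4x4, takes a point from camera to world coordinates). Camera axes: x right, y up, looking along -z (the intrinsics and any distortion apply to the point x, -y, -z); pixel columns grow to the right and rows downward; lengths in mm; the calibration is good to about 2 mm. A picture is of the moment at which its call begins: read the wrist's pose just before it. get_calibration takes no time and is no camera call; for the wrist camera it gives the pose at the moment of the call.
- r.sign_off(): hands the job in; it is judged then, once.
Trained networks look in the newest picture that a camera, given by its name, has taken for a name from the list of things; names that differ only in an ending like _2 or _b are one class to them, and where a whole thing is asked for, a point or a joint stands for the part that bears it (a point fixed in the world has none). Each returns a list of dicts, best first, with "score" (0 to 1); they miss things now and then, are a little off and sometimes report something else, mostly with a low value. They report only what shows in the picture. A call takes as long as a camera call. They do not tell look-alikes from the thing itself.
- r.silhouettes(camera, label): "region" (400x640 bool, what is visible of it) and "position" ([row, column] in pixels, amid what is visible of it).
The state is a dict: "clock": time; "qpos": joint angles; "qvel": joint speeds; "joint_efforts": joint torques, N m; "eef_pos": TCP position; "tcp_rot": TCP orientation; "contact_force": force on the tool from outside, world axes, zero at the start; "wrist_torque": the same for the moment, N m; "opening": opening from 0.0 (shut) to 1.0 (fully open); "grasp_force": force on a finger pad.
Only numpy, scipy, OpenCV 4.12 (cv2) and the standard library are available. Lean on these libraries where they do the work, as an engineer would, in place of code of your own. Each camera call takes 0.05 s, during which the arm holds its last target. There are 200 camera calls.

## Working session

There is one attempt and no reset: what is moved stays moved. The work goes in short steps, Python scripts to look and compute and a tool call to move; the robot and the scene stay as the last step left them, time stands still between calls to the robot, and variables do not carry over. Pictures are saved under pics/ and viewed, at most 10 in all, crops included, and the job is handed in when it is done.

Besides the shell and the picture viewer there is one more tool, called after ">>>" by a JSON object that holds its "api" and its "payload". carry_out: Moves the arm, as the interface text tells. Its arguments: {"type":"object","properties":{"series":{"type":"array"},"force":{"type":"number"}},"required":["series"]}

```bash
mkdir -p pics && cat > h.py <<'E'
import numpy as np, cv2
from rig import r
def und(cam,px):
    c=r.get_calibration(cam);K=np.array(c["K"],float);d=np.array(c["distortion"],float)
    n=cv2.undistortPoints(np.array(px,float).reshape(-1,1,2),K,d).reshape(-1,2)
    return n,np.array(c["pose"],float)
def topl(cam,px,z):
    "pixels (col,row) -> world at height z"
    n,T=und(cam,px)
    D=np.c_[n[:,0],-n[:,1],-np.ones(len(n))]@T[:3,:3].T
    o=T[:3,3]; s=(z-o[2])/D[:,2]
    return o+D*s[:,None]
def proj(cam,P):
    c=r.get_calibration(cam);T=np.array(c["pose"],float)
    p=(np.array(P,float).reshape(-1,3)-T[:3,3])@T[:3,:3]
    p=p*[1,-1,-1]
    return cv2.projectPoints(p.reshape(-1,1,3),np.zeros(3),np.zeros(3),np.array(c["K"],float),np.array(c["distortion"],float))[0].reshape(-1,2)
def save(name,im): cv2.imwrite("pics/"+name,cv2.cvtColor(im,cv2.COLOR_RGB2BGR))
E
python3 - <<'E'
from h import *
a=r.grab_frame("top");b=r.grab_frame("side")
save("a.png",a);save("b.png",b)
for c in("top","side"):
    T=r.get_calibration(c);print(c,np.round(T["pose"],2).tolist(),np.round(T["K"],0).tolist())
    for l in("block","socket","reader","cover","start","jar_a","dish"):
        for d in r.silhouettes(c,l)[:3]:
            ys,xs=np.nonzero(d["region"]);print(c,l,round(d["score"],2),np.round(d["position"]),xs.min(),xs.max(),ys.min(),ys.max(),len(xs))
print(r.sense())
E
```

```text
top [[-0.04, 0.98, -0.21, 209.06], [-1.0, -0.04, 0.01, 19.84], [0.0, 0.21, 0.98, 1132.01], [0.0, 0.0, 0.0, 1.0]] [[422.0, 0.0, 321.0], [0.0, 422.0, 205.0], [0.0, 0.0, 1.0]]
top block 0.95 [253. 276.] 253 300 234 272 1203
top block 0.81 [191. 305.] 282 327 157 217 2187
top block 0.78 [207. 238.] 217 255 188 232 1069
top socket 0.6 [342. 216.] 212 221 335 342 58
top reader 0.84 [182. 365.] 331 416 134 233 5887
top reader 0.43 [188. 304.] 283 327 158 217 2099
top cover 0.75 [188. 357.] 331 391 134 231 3873
top start 0.44 [177. 403.] 402 410 175 183 63
top start 0.36 [191. 304.] 282 327 158 217 2134
top jar_a 0.85 [124. 361.] 351 368 117 135 274
top jar_a 0.6 [226. 403.] 394 415 216 235 342
top dish 0.86 [136. 311.] 303 323 127 148 375
side [[-1.0, 0.05, -0.06, 342.03], [-0.07, -0.43, 0.9, 1382.26], [0.02, 0.9, 0.43, 752.55], [0.0, 0.0, 0.0, 1.0]] [[463.0, 0.0, 327.0], [0.0, 463.0, 201.0], [0.0, 0.0, 1.0]]
side block 0.86 [224. 308.] 284 330 209 237 1226
side block 0.69 [278. 423.] 394 445 251 300 1446
side block 0.67 [239. 355.] 343 367 226 255 497
side socket 0.45 [235. 308.] 303 311 2
[... 288 characters left out ...]
183 200 86
{'clock': 0.8, 'qpos': array([ 1.10660597e+00,  3.52983504e-01,  1.63341276e+00,  3.74813988e-05,
        1.15520718e+00, -2.39402079e-03]), 'qvel': array([-0.0006086 ,  0.00096685,  0.00055878, -0.00070699, -0.00171713,
        0.00101402]), 'joint_efforts': array([ 2.48745664e-04, -6.05098844e+01, -3.42430830e+01, -1.46509201e-04,
        9.57447555e-04,  1.01676073e-05]), 'eef_pos': array([278.45625731, 559.53439726, 231.28580879]), 'tcp_rot': array([-3.14158195e+00, -3.43164915e-05,  2.67978119e+00]), 'contact_force': array([-0.72376505,  0.34933135,  0.58237252]), 'wrist_torque': array([ 0.00886775, -0.0689571 ,  0.01810981]), 'grasp_force': 0.0, 'opening': 0.999489322461912}
```

```bash
python3 -c "
import cv2
a=cv2.imread('pics/a.png')[90:300,190:460];b=cv2.imread('pics/b.png')[160:320,230:470]
a=cv2.resize(a,(771,600),interpolation=cv2.INTER_CUBIC);b=cv2.resize(b,(800,533),interpolation=cv2.INTER_CUBIC)
cv2.imwrite('pics/a1.png',a);cv2.imwrite('pics/b1.png',b)"
```

```text
(no output)
```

View pics/a1.png

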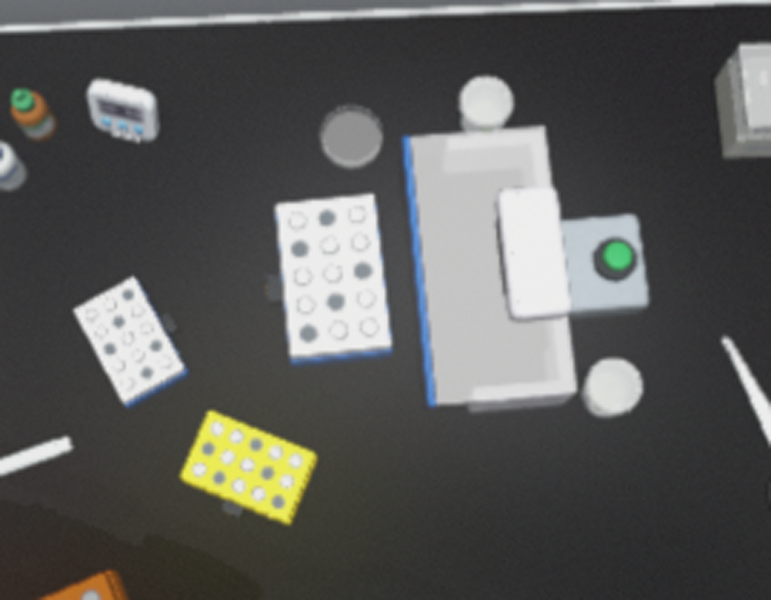

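View pics/b1.png

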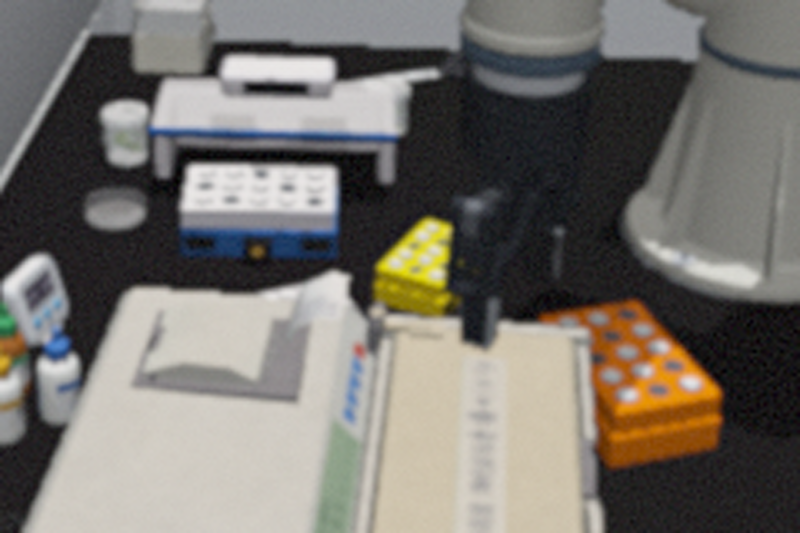

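The top view shows the block upright at about crop (333,277), just in front of the reader. The cover edge is blue at crop x≈404–433, the button is at crop (617,255) and the dish at (351,136), left of the block. The smaller blue block and the yellow one are decoys. In the side view, the block's rear face, with its pads and socket, faces the camera.

```bash
cat >> h.py <<'E'
from scipy.optimize import minimize
from scipy.spatial.transform import Rotation as Ro
def P2(pose,pts):
    x,y,t=pose;c,s=np.cos(t),np.sin(t);pts=np.array(pts,float)
    return np.c_[x+c*pts[:,0]-s*pts[:,1],y+s*pts[:,0]+c*pts[:,1],pts[:,2]]
BOX=[[a*48,b*75,z] for a in(-1,1) for b in(-1,1) for z in(0,52)]
def fit(obs,pose0):
    "obs: list of (cam,mask); pose by silhouette overlap"
    S=8
    def cost(p):
        e=0
        for cam,m,(c0,r0,c1,r1) in data:
            h=cv2.convexHull(((proj(cam,P2(p,BOX))-[c0,r0]+.5)*S).astype(np.float32))
            im=np.zeros(((r1-r0)*S,(c1-c0)*S),np.uint8);cv2.fillConvexPoly(im,np.int32(np.round(h*16)),255,shift=4)
            im=cv2.resize(im,(c1-c0,r1-r0),interpolation=cv2.INTER_AREA)/255.
            e+=np.abs(im-m[r0:r1,c0:c1]).sum()
        return e
    data=[]
    for cam,m in obs:
        ys,xs=np.nonzero(m);data.append((cam,m.astype(float),(max(xs.min()-12,0),max(ys.min()-12,0),min(xs.max()+13,640),min(ys.max()+13,400))))
    q=minimize(cost,pose0,method="Nelder-Mead",options=dict(initial_simplex=np.array(pose0)+np.array([[0,0,0],[8,0,0],[0,8,0],[0,0,.08]]),xatol=.05,fatol=.5))
    return q.x,q.fun
E
python3 - <<'E'
from h import *
px=lambda l:[(a/2.857+190,b/2.857+90) for a,b in l]
c=topl("top",px([(275,205),(374,194),(391,352),(291,360)]),52);print(c.round(0))
ctr=c.mean(0); f=((c[1]+c[2])-(c[0]+c[3]));th=np.arctan2(f[1],f[0]);print("block",ctr.round(0),th)
p0=[ctr[0],ctr[1],th]
mt=[d["region"] for d in r.silhouettes("top","block") if abs(d["position"][1]-305)<8][0]
ms=[d["region"] for d in r.silhouettes("side","block") if abs(d["position"][1]-308)<8][0]
for o in([("top",mt)],[("side",ms)],[("top",mt),("side",ms)]): print(fit(o,p0))
e=topl("top",px([(402,137),(430,404)]),77);print("edge",e.round(0))
print("start",topl("top",px([(618,255)]),52).round(0))
d=e[0]-e[1];thr=np.arctan2(d[1],d[0])-np.pi/2;ori=e.mean(0)[:2]+71*np.array([np.cos(thr),np.sin(thr)]);print("reader",ori,thr)
print("dish,jar",topl("top",px([(351,136),(486,100),(612,385)]),[15,55,55]).round(0))
s=topl("side",[(230+152/3.333,160+133/3.33),(230+405/3.333,160+137/3.33)],67);print("edge side",s.round(0))
def eul(p,L,j1,f,ysign):
    z=np.array([np.cos(p)*np.sin(L),np.sin(p)*np.sin(L),-np.cos(L)]);y=ysign*np.array([-np.sin(p),np.cos(p),0]);x=np.cross(y,z)
    R=np.c_[x,y,z];M=(Ro.from_euler("ZY",[j1,f]).inv()*Ro.from_matrix(R)*Ro.from_euler("z",-np.pi/2));return M.as_euler("ZYZ")
for ys in(1,-1):print(eul(-1.57,.87,.4,1.95,ys))
E
```

```text
[[558.  94.  52.]
 [565.   0.  52.]
 [413.  -9.  52.]
 [410.  83.  52.]]
block [487.  42.  52.] -1.5136976496280072
(array([491.49224813,  42.44197031,  -1.50079448]), np.float64(139.6))
(array([491.01996376,  47.83350433,  -1.48859217]), np.float64(82.26274509803922))
(array([491.41261645,  42.83230884,  -1.49594089]), np.float64(235.63529411764705))
edge [[611. -27.  77.]
 [361. -40.  77.]]
start [[ 496. -224.   52.]]
reader [ 489.39550014 -104.73602956] -1.5193256016579408
dish,jar [[ 638.   20.   15.]
 [ 653. -110.   55.]
 [ 374. -207.   55.]]
edge side [[609. -30.  67.]
 [350. -48.  67.]]
[-0.78202861  1.60808068  0.54232379]
[-0.78202861  1.60808068 -2.59926886]
```

```bash
cat >> h.py <<'E'
RD=(490.,-105.5,-1.52)
LEAN=.87
def b2r(p):
    c,s=np.cos(RD[2]),np.sin(RD[2]);d=np.array(p[:2])-RD[:2]
    return np.array([c*d[0]+s*d[1],-s*d[0]+c*d[1]])
def Rt(L=LEAN,p=RD[2],ys=1):
    z=np.array([np.cos(p)*np.sin(L),np.sin(p)*np.sin(L),-np.cos(L)]);y=ys*np.array([-np.sin(p),np.cos(p),0])
    return np.c_[np.cross(y,z),y,z]
def rows(wps,L=LEAN,R=None):
    "wps in reader frame X,Y,z -> tool-frame fractions; also where we are"
    s=r.sense();R0=Ro.from_euler("xyz",s["tcp_rot"]).as_matrix();e=s["eef_pos"]
    T=Rt(L) if R is None else R
    w=Ro.from_matrix(R0.T@T).as_rotvec()/np.pi
    print("t",round(s["clock"],2),"at",b2r(e).round(1),e[2].round(1),"F",s["contact_force"].round(1),"q",s["qpos"].round(2))
    for p in wps:
        d=(P2(RD,[p])[0]-e)@R0/250
        print(p,w.round(4),d.round(4))
E
python3 - <<'E'
from h import *
b=(491.4,43.5,-1.50);print(b2r(b),b[2]-RD[2])
rows([(-280,60,200),(-230,56,120),(-230,56,24)])
print(proj("top",P2(RD,[(-71,127,77),(-71,-127,77),(118,0,52)])))
E
```

```text
[-148.73672717    8.96359246] 0.020000000000000018
t 0.9 at [-674.9 -177.5] 231.3 F [0.2 0.2 0.4] q [ 1.11  0.35  1.63  0.    1.16 -0.  ]
(-280, 60, 200) [ 0.1462 -0.25    0.3145] [-1.6026 -0.9108  0.1251]
(-230, 56, 120) [ 0.1462 -0.25    0.3145] [-1.6868 -1.093   0.4451]
(-230, 56, 24) [ 0.1462 -0.25    0.3145] [-1.6868 -1.093   0.8291]
[[330.95303387 137.12282938]
 [340.82881569 231.78523907]
 [406.09865336 179.40191751]]
```

>>> {"api": "carry_out", "payload": {"series": [[0.146, -0.25, 0.3145, -0.9, -0.5, 0.07, 1], [0.146, -0.25, 0.3145, -0.9, -0.5, 0.07, 1], [0.146, -0.25, 0.3145, -0.9, -0.5, 0.07, 1], [0.146, -0.25, 0.3145, -0.9, -0.5, 0.07, 1], [0.146, -0.25, 0.3145, -0.9, -0.5, 0.07, 1], [0.146, -0.25, 0.3145, -0.9, -0.5, 0.07, 1], [0.146, -0.25, 0.3145, -0.9, -0.5, 0.07, 1], [0.146, -0.25, 0.3145, -0.9, -0.5, 0.07, 1]]}}

```text
clock: 1.9
eef_pos: [424.2, 347.8, 212.0]
tcp_rot: [-3.14, 0.872, 1.623]
contact_force: [-0.4, -0.5, 0.4]
opening: 0.004
grasp_force: 0.0
```

```bash
python3 - <<'E'
from h import *
rows([(-280,65,180),(-230,65,120),(-230,65,24)])
E
```

```text
t 1.9 at [-456.   -42.7] 212.0 F [-0.4 -0.5  0.4] q [ 0.98  0.66  1.47 -0.49  1.75  1.02]
(-280, 65, 180) [-0.0002  0.0007  0.0003] [-0.3551  0.4309  0.6212]
(-230, 65, 120) [-0.0002  0.0007  0.0003] [-0.3     0.4311  0.9288]
(-230, 65, 24) [-0.0002  0.0007  0.0003] [-0.0059  0.4315  1.1757]
```

>>> {"api": "carry_out", "payload": {"series": [[0, 0, 0, -0.36, 0.43, 0.62, 1], [0, 0, 0, -0.36, 0.43, 0.62, 1], [0, 0, 0, -0.36, 0.43, 0.62, 1], [0, 0, 0, -0.36, 0.43, 0.62, 1], [0, 0, 0, -0.3, 0.43, 0.93, 1], [0, 0, 0, -0.3, 0.43, 0.93, 1], [0, 0, 0, -0.3, 0.43, 0.93, 1]]}}

```text
clock: 2.78
eef_pos: [542.9, 127.2, 121.3]
tcp_rot: [-3.14, 0.87, 1.623]
contact_force: [0.0, 0.4, -0.7]
opening: 0.005
grasp_force: 0.0
```

```bash
python3 - <<'E'
from h import *
rows([(-230,65,20),(-200,65,20)])
save("c.png",cv2.resize(r.grab_frame("side")[120:300,200:480],(800,514)))
E
```

```text
t 2.77 at [-229.7   64.6] 121.3 F [ 0.   0.4 -0.7] q [ 0.63  0.67  1.7  -0.71  1.4   0.94]
(-230, 65, 20) [-0.     -0.      0.0003] [0.3105 0.0019 0.2603]
(-200, 65, 20) [-0.     -0.      0.0003] [0.2331 0.0018 0.352 ]
```

View pics/c.png

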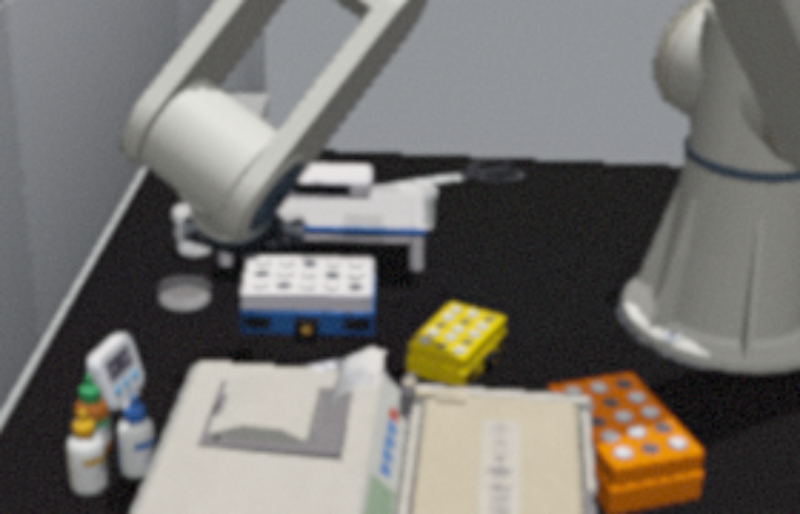

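>>> {"api": "carry_out", "payload": {"series": [[0, 0, 0, 0.31, 0, 0.26, 1], [0, 0, 0, 0.31, 0, 0.26, 1], [0, 0, 0, 0.254, 0, 0.328, 1], [0, 0, 0, 0.241, 0, 0.343, 1], [0, 0, 0, 0.228, 0, 0.358, 1], [0, 0, 0, 0.215, 0, 0.373, 1], [0, 0, 0, 0.202, 0, 0.389, 1], [0, 0, 0, 0.202, 0, 0.389, 1]]}}

```text
clock: 3.82
eef_pos: [546.0, 85.6, 20.8]
tcp_rot: [3.138, 0.869, 1.62]
contact_force: [2.0, 2.7, 0.7]
opening: -0.006
grasp_force: 1.0
```

```bash
cat >> h.py <<'E'
def look(guess):
    "guess in reader frame X,Y,skew -> fit from top and side"
    w=P2(RD,[(guess[0],guess[1],26)])[0];p0=(w[0],w[1],RD[2]+guess[2])
    for cams in(("top",),("side",)):
        obs=[]
        for c in cams:
            r.grab_frame(c);q=proj(c,[w])[0]
            l=[d for d in r.silhouettes(c,"block") if np.hypot(d["position"][1]-q[0],d["position"][0]-q[1])<15 and d["region"].sum()>500]
            if l: obs.append((c,l[0]["region"]))
        if obs:
            p,f=fit(obs,p0);b=b2r(p);print(cams,"block",b.round(1),"skew mm",round((RD[2]-p[2])*150,1),"cost",round(f))
        else: print(cams,"not seen")
E
python3 - <<'E'
from h import *
rows([]);look((-142,9,-.1))
E
```

```text
t 3.83 at [-188.    65.7] 20.8 F [2.  2.7 0.7] q [ 0.58  0.81  1.75 -0.78  1.24  1.04]
('top',) block [-139.9    5.8] skew mm 14.4 cost 119
('side',) block [-144.9   -1.6] skew mm 0.5 cost 548
```

>>> {"api": "carry_out", "payload": {"series": [[0, 0, 0, -0.013, 0, 0.015, 1], [0, 0, 0, -0.026, 0, 0.031, 1], [0, 0, 0, -0.036, 0, 0.043, 1], [0, 0, 0, -0.036, 0, 0.043, 1]]}}

```text
clock: 4.53
eef_pos: [546.2, 71.4, 19.9]
tcp_rot: [3.141, 0.87, 1.621]
contact_force: [2.0, 2.2, 0.7]
opening: -0.003
grasp_force: 1.3
```

```bash
python3 - <<'E'
from h import *
rows([(-215,62,20),(-215,62,60),(-220,-50,60),(-220,-50,20),(-200,-50,20)]);look((-133,5,-.18))
E
```

```text
t 4.53 at [-173.8   65.1] 19.9 F [2.  2.2 0.7] q [ 0.56  0.8   1.76 -0.79  1.22  1.04]
(-215, 62, 20) [ 0.0002 -0.0001 -0.0001] [ 0.1059 -0.0124 -0.1261]
(-215, 62, 60) [ 0.0002 -0.0001 -0.0001] [-0.0164 -0.0123 -0.2293]
(-220, -50, 60) [ 0.0002 -0.0001 -0.0001] [-0.0036 -0.4603 -0.2449]
(-220, -50, 20) [ 0.0002 -0.0001 -0.0001] [ 0.1187 -0.4604 -0.1417]
(-200, -50, 20) [ 0.0002 -0.0001 -0.0001] [ 0.0671 -0.4604 -0.0806]
('top',) block [-131.3    0.3] skew mm 31.0 cost 130
('side',) block [-132.8    3.4] skew mm 29.6 cost 581
```

>>> {"api": "carry_out", "payload": {"series": [[0, 0, 0, 0.124, -0.012, -0.148, 1], [0, 0, 0, 0.124, -0.1, -0.148, 1], [0, 0, 0, 0.124, -0.444, -0.148, 1], [0, 0, 0, 0.124, -0.444, -0.148, 1], [0, 0, 0, 0.06, -0.444, -0.071, 1], [0, 0, 0, 0.044, -0.45, -0.053, 1], [0, 0, 0, 0.028, -0.456, -0.034, 1], [0, 0, 0, 0.013, -0.462, -0.016, 1]]}}

```text
clock: 5.72
eef_pos: [430.9, 70.5, 19.8]
tcp_rot: [3.14, 0.869, 1.62]
contact_force: [-1.9, 3.9, 1.0]
opening: -0.003
grasp_force: 2.0
```

```bash
python3 - <<'E'
from h import *
rows([(-170,-52,20),(-160,-54,20),(-150,-58,20),(-140,-60,20)]);look((-123,3,-.1))
E
```

```text
t 5.72 at [-178.8  -50.1] 19.8 F [-1.9  3.9  1. ] q [ 0.67  0.74  1.98 -0.75  1.16  1.19]
(-170, -52, 20) [ 0.0001 -0.0002 -0.0004] [-0.0232 -0.0077  0.0264]
(-160, -54, 20) [ 0.0001 -0.0002 -0.0004] [-0.049  -0.0157  0.057 ]
(-150, -58, 20) [ 0.0001 -0.0002 -0.0004] [-0.0749 -0.0317  0.0875]
(-140, -60, 20) [ 0.0001 -0.0002 -0.0004] [-0.1007 -0.0397  0.1181]
('top',) block [-122.    4.] skew mm 11.6 cost 166
('side',) not seen
```

>>> {"api": "carry_out", "payload": {"series": [[0, 0, 0, -0.013, -0.004, 0.015, 1], [0, 0, 0, -0.029, -0.01, 0.033, 1], [0, 0, 0, -0.045, -0.015, 0.052, 1], [0, 0, 0, -0.061, -0.022, 0.071, 1], [0, 0, 0, -0.077, -0.03, 0.09, 1], [0, 0, 0, -0.087, -0.035, 0.102, 1], [0, 0, 0, -0.095, -0.038, 0.112, 1], [0, 0, 0, -0.095, -0.038, 0.112, 1]]}}

```text
clock: 6.92
eef_pos: [422.7, 33.2, 20.1]
tcp_rot: [3.141, 0.87, 1.622]
contact_force: [-1.2, 0.5, -0.4]
opening: 0.0
grasp_force: 0.2
```

```bash
python3 - <<'E'
from h import *
rows([(-142,-61,20),(-135,-62,20),(-185,-60,20),(-185,50,20)]);look((-107,3,.18))
E
```

```text
t 6.92 at [-141.9  -60.2] 20.1 F [-1.2  0.5 -0.4] q [ 0.62  0.72  2.04 -0.8   1.11  1.21]
(-142, -61, 20) [ 0.      0.0001 -0.    ] [ 0.0006 -0.0033 -0.0001]
(-135, -62, 20) [ 0.      0.0001 -0.    ] [-0.0175 -0.0073  0.0213]
(-185, -60, 20) [ 0.      0.0001 -0.    ] [ 0.1114  0.0008 -0.1316]
(-185, 50, 20) [ 0.      0.0001 -0.    ] [ 0.1114  0.4408 -0.1315]
('top',) block [-117.5    6.7] skew mm -6.5 cost 438
('side',) block [-113.6   15.5] skew mm -17.0 cost 529
```

```bash
python3 - <<'E'
from h import *
a=r.grab_frame("top")
b=r.grab_frame("side")
x=cv2.resize(a[130:250,260:420],(640,480),interpolation=cv2.INTER_CUBIC)
save("d.png",x)
l=r.silhouettes("top","block")
print([(d["position"],d["region"].sum(),round(d["score"],2)) for d in l])
E
```

```text
[([317.4, 212.4], np.int64(2273), 0.68), ([250.9, 278.9], np.int64(1113), 0.64), ([188.1, 316.1], np.int64(1727), 0.56)]
```

View pics/d.png

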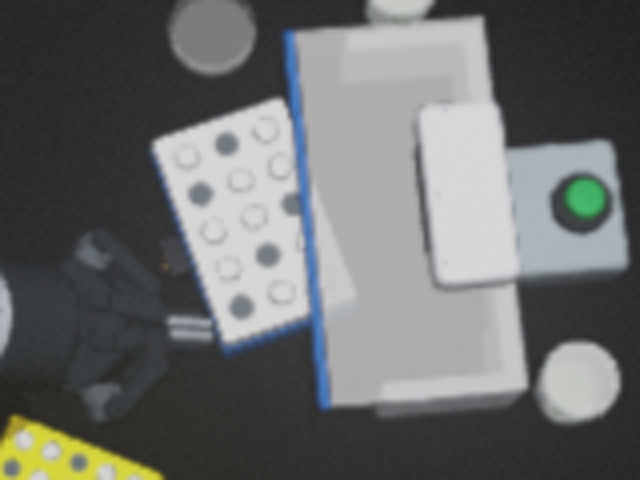

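The block now has its right side leading strongly. Its rear top edge runs from crop (153,143) to (225,340), and the front right corner is under the cover at about (352,300).

```bash
cat >> h.py <<'E'
def rear(img=None):
    "rear top edge line of block from top image: white mask before the cover edge, min-area rect side"
    a=r.grab_frame("top") if img is None else img
    hsv=cv2.cvtColor(a,cv2.COLOR_RGB2HSV)
    m=((hsv[...,2]>150)&(hsv[...,1]<60)).astype(np.uint8)
    roi=np.zeros_like(m);cv2.fillConvexPoly(roi,np.int32(proj("top",P2(RD,[(-230,110,52),(-230,-110,52),(-78,-110,77),(-78,110,77)]))),1)
    m=cv2.morphologyEx(m&roi,cv2.MORPH_CLOSE,np.ones((5,5),np.uint8))
    n,lab,st,_=cv2.connectedComponentsWithStats(m);k=1+np.argmax(st[1:,4]);ys,xs=np.nonzero(lab==k)
    # left boundary pixel per row -> world at z=52, robust line X = a + b*Y
    L=np.array([(xs[ys==y].min()-.5,y) for y in np.unique(ys)][0:])
    W=topl("top",L,52);Q=np.array([b2r(w) for w in W])
    from scipy.optimize import least_squares
    Q0=Q
    f=lambda p:(p[0]+p[1]*Q[:,1]-Q[:,0])
    s=least_squares(f,[Q[:,0].min(),0],loss="soft_l1",f_scale=.7).x
    s=min((least_squares(f,[np.median(Q[:,0]),b0],loss="cauchy",f_scale=1.).x for b0 in(-.2,0,.2)),key=lambda p:np.minimum(f(p)**2,9).sum())
    ok=np.abs(f(s))<2.5
    print("rear line X=%.1f%+.3f*Y"%tuple(s),"skew mm",round(s[1]*150,1),"Y span",Q[ok,1].min().round(1),Q[ok,1].max().round(1),"inl",ok.sum(),len(ok))
    return s
E
python3 - <<'E'
from h import *
c=[b2r(w) for w in topl("top",[(260+153/4,130+143/4),(260+225/4,130+340/4)],52)];print(np.round(c,1),(c[0]-c[1])[0]/np.hypot(*(c[0]-c[1]))*150)
rear();rear()
E
```

```text
[[-164.3   63.9]
 [-128.6  -73.7]] -37.67915155017288
rear line X=-150.1-0.249*Y skew mm -37.3 Y span -73.5 63.1 inl 44 61
rear line X=-150.1-0.249*Y skew mm -37.3 Y span -73.5 63.1 inl 44 61
```

>>> {"api": "carry_out", "payload": {"series": [[0, 0, 0, 0.137, 0.0, -0.162, 1], [0, 0, 0, 0.137, 0.05, -0.162, 1], [0, 0, 0, 0.137, 0.44, -0.162, 1], [0, 0, 0, 0.137, 0.44, -0.162, 1], [0, 0, 0, 0.08, 0.44, -0.095, 1], [0, 0, 0, 0.062, 0.448, -0.073, 1], [0, 0, 0, 0.044, 0.456, -0.052, 1], [0, 0, 0, 0.026, 0.464, -0.031, 1]]}}

```text
clock: 8.38
eef_pos: [537.8, 49.3, 20.0]
tcp_rot: [3.142, 0.87, 1.622]
contact_force: [0.8, 2.7, -0.9]
opening: 0.0
grasp_force: 1.3
```

```bash
python3 - <<'E'
from h import *
rows([(-150,57,20),(-140,60,20),(-130,63,20),(-120,66,20),(-112,68,20)]);rear()
E
```

```text
t 8.38 at [-152.2   55.6] 20.0 F [ 0.8  2.7 -0.9] q [ 0.53  0.79  1.81 -0.82  1.19  1.05]
(-150, 57, 20) [ 0.0002 -0.0001  0.0002] [-0.0058  0.0055  0.0067]
(-140, 60, 20) [ 0.0002 -0.0001  0.0002] [-0.0317  0.0175  0.0372]
(-130, 63, 20) [ 0.0002 -0.0001  0.0002] [-0.0575  0.0295  0.0678]
(-120, 66, 20) [ 0.0002 -0.0001  0.0002] [-0.0833  0.0414  0.0984]
(-112, 68, 20) [ 0.0002 -0.0001  0.0002] [-0.1039  0.0494  0.1228]
rear line X=-139.8-0.116*Y skew mm -17.4 Y span -70.9 70.0 inl 46 57
```

>>> {"api": "carry_out", "payload": {"series": [[0, 0, 0, -0.018, 0.008, 0.021, 1], [0, 0, 0, -0.034, 0.018, 0.04, 1], [0, 0, 0, -0.05, 0.026, 0.059, 1], [0, 0, 0, -0.066, 0.034, 0.078, 1], [0, 0, 0, -0.082, 0.041, 0.097, 1], [0, 0, 0, -0.098, 0.047, 0.116, 1], [0, 0, 0, -0.11, 0.051, 0.13, 1], [0, 0, 0, -0.11, 0.051, 0.13, 1]]}}

```text
clock: 9.43
eef_pos: [552.9, 7.0, 20.2]
tcp_rot: [3.142, 0.87, 1.621]
contact_force: [-0.3, 0.5, 0.2]
opening: 0.003
grasp_force: 0.2
```

```bash
python3 - <<'E'
from h import *
rows([(-104,69,20),(-100,70,20)]);rear()
save("e.png",cv2.resize(r.grab_frame("top")[130:250,260:420],(640,480),interpolation=cv2.INTER_CUBIC))
E
```

```text
t 9.43 at [-109.2   68.6] 20.2 F [-0.3  0.5  0.2] q [ 0.46  0.78  1.82 -0.87  1.16  1.04]
(-104, 69, 20) [-0.      0.0001 -0.0001] [-0.0129  0.0018  0.0164]
(-100, 70, 20) [-0.      0.0001 -0.0001] [-0.0232  0.0058  0.0286]
rear line X=-118.9+0.268*Y skew mm 40.2 Y span -54.5 82.1 inl 46 56
```

View pics/e.png

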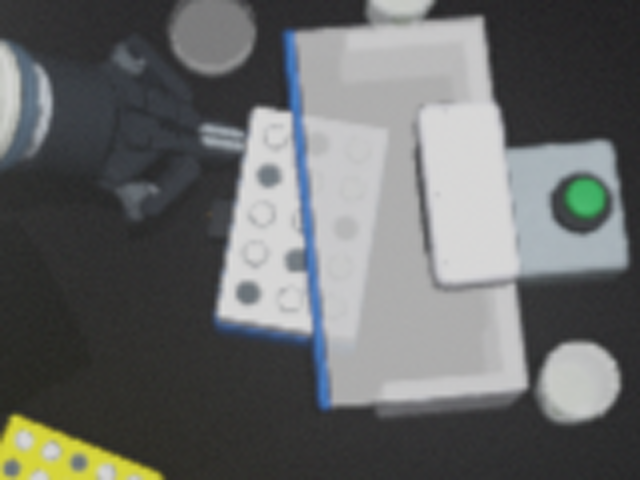

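>>> {"api": "carry_out", "payload": {"series": [[0, 0, 0, 0.144, 0.0, -0.171, 1], [0, 0, 0, 0.144, -0.05, -0.171, 1], [0, 0, 0, 0.144, -0.436, -0.171, 1], [0, 0, 0, 0.144, -0.436, -0.171, 1], [0, 0, 0, 0.08, -0.436, -0.094, 1], [0, 0, 0, 0.062, -0.446, -0.073, 1], [0, 0, 0, 0.044, -0.456, -0.052, 1], [0, 0, 0, 0.026, -0.466, -0.031, 1]]}}

```text
clock: 10.52
eef_pos: [436.4, 11.8, 20.1]
tcp_rot: [3.14, 0.869, 1.62]
contact_force: [-1.1, 4.0, 0.9]
opening: 0.0
grasp_force: 2.0
```

```bash
python3 - <<'E'
from h import *
rows([(-110,-52,20),(-100,-55,20),(-90,-57,20),(-80,-59,20)]);rear()
E
```

```text
t 10.53 at [-119.9  -47.5] 20.1 F [-1.1  4.   0.9] q [ 0.57  0.72  2.04 -0.84  1.1   1.2 ]
(-110, -52, 20) [ 0.0002 -0.0002 -0.0002] [-0.0253 -0.0179  0.0305]
(-100, -55, 20) [ 0.0002 -0.0002 -0.0002] [-0.0511 -0.0299  0.061 ]
(-90, -57, 20) [ 0.0002 -0.0002 -0.0002] [-0.0769 -0.0379  0.0916]
(-80, -59, 20) [ 0.0002 -0.0002 -0.0002] [-0.1028 -0.0459  0.1221]
rear line X=-107.6+0.121*Y skew mm 18.2 Y span -61.8 79.5 inl 48 55
```

>>> {"api": "carry_out", "payload": {"series": [[0, 0, 0, -0.017, -0.012, 0.02, 1], [0, 0, 0, -0.033, -0.022, 0.039, 1], [0, 0, 0, -0.049, -0.029, 0.058, 1], [0, 0, 0, -0.065, -0.034, 0.077, 1], [0, 0, 0, -0.081, -0.04, 0.096, 1], [0, 0, 0, -0.095, -0.045, 0.113, 1], [0, 0, 0, -0.1, -0.046, 0.119, 1]]}}

```text
clock: 11.45
eef_pos: [426.5, -28.0, 20.0]
tcp_rot: [3.141, 0.87, 1.621]
contact_force: [-2.2, 3.5, 0.7]
opening: 0.0
grasp_force: 1.9
```

```bash
python3 - <<'E'
from h import *
rows([]);rear()
save("f.png",cv2.resize(r.grab_frame("top")[130:250,260:420],(640,480),interpolation=cv2.INTER_CUBIC))
E
```

```text
t 11.45 at [-80.6 -59.5] 20.0 F [-2.2  3.5  0.7] q [ 0.51  0.7   2.1  -0.91  1.05  1.23]
rear line X=-87.5-0.208*Y skew mm -31.2 Y span -38.0 65.6 inl 38 41
```

View pics/f.png

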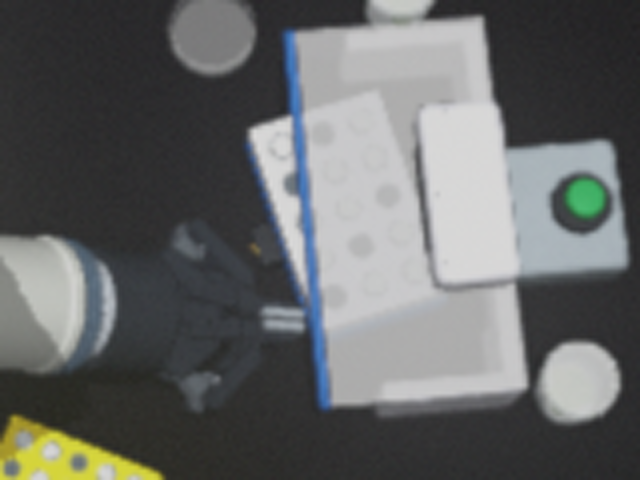

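>>> {"api": "carry_out", "payload": {"series": [[0, 0, 0, 0.14, 0.0, -0.166, 1], [0, 0, 0, 0.14, 0.05, -0.166, 1], [0, 0, 0, 0.14, 0.432, -0.166, 1], [0, 0, 0, 0.14, 0.432, -0.166, 1], [0, 0, 0, 0.068, 0.432, -0.081, 1], [0, 0, 0, 0.05, 0.441, -0.06, 1], [0, 0, 0, 0.032, 0.45, -0.038, 1], [0, 0, 0, 0.014, 0.458, -0.017, 1]]}}

```text
clock: 12.55
eef_pos: [541.1, -16.1, 20.2]
tcp_rot: [3.141, 0.87, 1.622]
contact_force: [0.6, 3.7, -0.1]
opening: 0.002
grasp_force: 1.8
```

```bash
python3 - <<'E'
from h import *
rows([(-80,57,20),(-70,60,20),(-60,63,20),(-55,65,20)])
E
```

```text
t 12.55 at [-86.7  55.6] 20.2 F [ 0.6  3.7 -0.1] q [ 0.43  0.77  1.87 -0.9   1.13  1.05]
(-80, 57, 20) [ 0.0004 -0.0001  0.0001] [-0.0168  0.0057  0.0209]
(-70, 60, 20) [ 0.0004 -0.0001  0.0001] [-0.0427  0.0176  0.0515]
(-60, 63, 20) [ 0.0004 -0.0001  0.0001] [-0.0685  0.0296  0.0821]
(-55, 65, 20) [ 0.0004 -0.0001  0.0001] [-0.0814  0.0376  0.0974]
```

>>> {"api": "carry_out", "payload": {"series": [[0, 0, 0, -0.012, 0.005, 0.015, 1], [0, 0, 0, -0.026, 0.01, 0.032, 1], [0, 0, 0, -0.041, 0.017, 0.049, 1], [0, 0, 0, -0.055, 0.024, 0.066, 1], [0, 0, 0, -0.066, 0.029, 0.079, 1], [0, 0, 0, -0.073, 0.032, 0.087, 1], [0, 0, 0, -0.073, 0.032, 0.087, 1]]}}

```text
clock: 13.42
eef_pos: [550.1, -44.6, 20.0]
tcp_rot: [3.141, 0.87, 1.621]
contact_force: [0.8, 1.9, -0.0]
opening: 0.001
grasp_force: 0.6
```

```bash
python3 - <<'E'
from h import *
rows([]);rear()
save("g.png",cv2.resize(r.grab_frame("top")[130:250,260:420],(800,600),interpolation=cv2.INTER_CUBIC))
E
```

```text
t 13.43 at [-57.8  63.1] 20.0 F [ 0.8  1.9 -0. ] q [ 0.38  0.77  1.88 -0.94  1.11  1.04]
rear line X=-245.9+0.169*Y skew mm 25.3 Y span 77.9 111.4 inl 10 21
```

View pics/g.png

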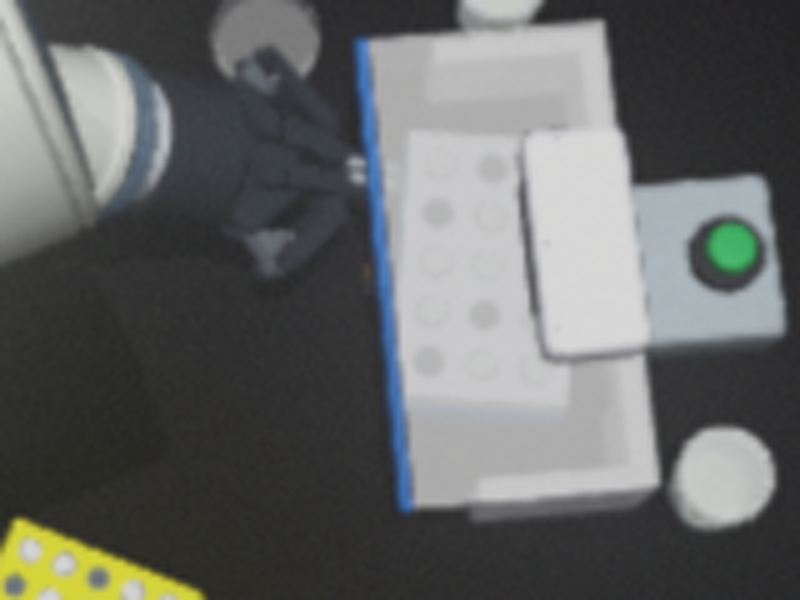

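>>> {"api": "carry_out", "payload": {"series": [[0, 0, 0, 0.115, 0.0, -0.137, 1], [0, 0, 0, 0.115, -0.05, -0.137, 1], [0, 0, 0, 0.115, -0.444, -0.137, 1], [0, 0, 0, 0.115, -0.444, -0.137, 1], [0, 0, 0, 0.041, -0.444, -0.05, 1], [0, 0, 0, 0.028, -0.45, -0.034, 1], [0, 0, 0, 0.015, -0.456, -0.019, 1], [0, 0, 0, 0.015, -0.456, -0.019, 1]]}}

```text
clock: 14.52
eef_pos: [436.2, -44.0, 20.2]
tcp_rot: [3.141, 0.87, 1.621]
contact_force: [0.6, 0.1, -0.1]
opening: 0.004
grasp_force: 0.0
```

```bash
python3 - <<'E'
from h import *
print("before",np.round([b2r(w) for w in topl("top",[(260+410/5,130+130/5),(260+400/5,130+402/5)],52)],1))
rows([(-60,-52,20),(-55,-54,20)])
E
```

```text
before [[-45.1  80.3]
 [-65.7 -67.3]]
t 14.53 at [-64.1 -50.6] 20.2 F [ 0.6  0.1 -0.1] q [ 0.47  0.7   2.1  -0.94  1.04  1.21]
(-60, -52, 20) [ 0.0001 -0.     -0.0002] [-0.01   -0.0055  0.0131]
(-55, -54, 20) [ 0.0001 -0.     -0.0002] [-0.0229 -0.0135  0.0284]
```

>>> {"api": "carry_out", "payload": {"series": [[0, 0, 0, -0.01, -0.006, 0.013, 1], [0, 0, 0, -0.018, -0.01, 0.022, 1], [0, 0, 0, -0.023, -0.013, 0.028, 1], [0, 0, 0, -0.026, -0.013, 0.032, 1], [0, 0, 0, -0.026, -0.013, 0.032, 1]]}}

```text
clock: 15.15
eef_pos: [433.9, -53.0, 19.9]
tcp_rot: [3.138, 0.867, 1.619]
contact_force: [-5.0, 18.4, 7.5]
opening: 0.002
grasp_force: 9.3
```

```bash
python3 - <<'E'
from h import *
rows([(-53,-54,20)])
save("i.png",cv2.resize(r.grab_frame("top")[130:250,260:420],(800,600),interpolation=cv2.INTER_CUBIC))
E
```

```text
t 15.15 at [-55.3 -53.4] 19.9 F [-5.  18.4  7.5] q [ 0.46  0.7   2.12 -0.96  1.03  1.22]
(-53, -54, 20) [ 0.0005 -0.0009 -0.0005] [-0.0064 -0.0025  0.0067]
```

View pics/i.png

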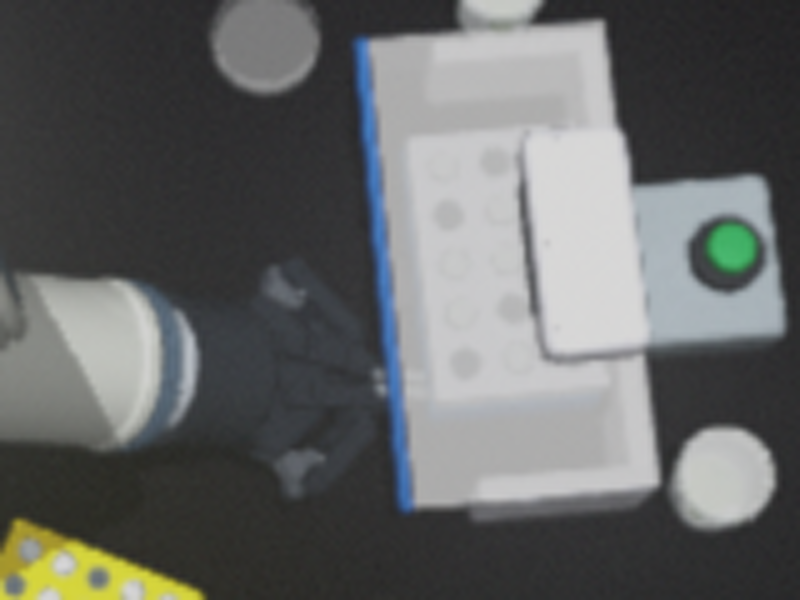

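>>> {"api": "carry_out", "payload": {"series": [[0, 0, 0, 0.085, 0.0, -0.1, 1], [0, 0, 0, 0.085, 0.05, -0.1, 1], [0, 0, 0, 0.085, 0.44, -0.1, 1], [0, 0, 0, 0.085, 0.44, -0.1, 1], [0, 0, 0, 0.013, 0.44, -0.015, 1], [0, 0, 0, 0.003, 0.44, -0.003, 1], [0, 0, 0, -0.003, 0.44, 0.004, 1], [0, 0, 0, -0.003, 0.44, 0.004, 1]]}}

```text
clock: 16.2
eef_pos: [544.7, -48.3, 19.9]
tcp_rot: [3.136, 0.867, 1.619]
contact_force: [-0.5, 16.3, 3.2]
opening: 0.001
grasp_force: 8.0
```

```bash
python3 - <<'E'
from h import *
rows([(-53,57,20),(-120,57,20),(-120,30,180),(90,0,180)])
E
```

```text
t 16.2 at [-54.4  57.5] 19.9 F [-0.5 16.3  3.2] q [ 0.38  0.76  1.89 -0.95  1.09  1.05]
(-53, 57, 20) [ 0.0011 -0.0011 -0.0005] [-0.0038 -0.0022  0.0041]
(-120, 57, 20) [ 0.0011 -0.0011 -0.0005] [ 0.1698 -0.0017 -0.2001]
(-120, 30, 180) [ 0.0011 -0.0011 -0.0005] [-0.3181 -0.1076 -0.6149]
(90, 0, 180) [ 0.0011 -0.0011 -0.0005] [-0.8622 -0.229   0.0248]
```

```bash
python3 - <<'E'
from h import *
rows([(-120,40,180),(20,10,190),(118,0,150)],L=0)
a=cv2.imread('pics/a.png');print("btn",[d["position"] for d in r.silhouettes("top","start")][:2])
P=P2(RD,[(118,0,50)])[0];print(P)
E
```

```text
t 16.2 at [-54.4  57.5] 19.9 F [-0.5 16.3  3.2] q [ 0.38  0.76  1.89 -0.95  1.09  1.05]
(-120, 40, 180) [1.200e-03 2.758e-01 1.000e-04] [-0.3181 -0.0676 -0.6148]
(20, 10, 190) [1.200e-03 2.758e-01 1.000e-04] [-0.7113 -0.1884 -0.2143]
(118, 0, 150) [1.200e-03 2.758e-01 1.000e-04] [-0.8433 -0.2296  0.1879]
btn [[176.0, 404.0]]
[ 495.99138922 -223.34779699   50.        ]
```

>>> {"api": "carry_out", "payload": {"series": [[0, 0, 0, 0.17, 0, -0.2, 1], [0, 0, 0, 0.17, 0, -0.2, 1], [0, 0, 0, -0.318, -0.1, -0.615, 1], [0, 0, 0, -0.318, -0.1, -0.615, 1], [0, 0, 0, -0.318, -0.1, -0.615, 1], [0, 0, 0, -0.318, -0.1, -0.615, 1]]}}

```text
clock: 17.0
eef_pos: [515.2, 14.2, 182.3]
tcp_rot: [3.136, 0.869, 1.617]
contact_force: [-0.8, -0.2, 0.2]
opening: -0.001
grasp_force: 0.0
```

```bash
python3 - <<'E'
from h import *
rows([(-120,40,180),(20,10,190),(118,0,150)],L=0)
b=r.grab_frame("top");hsv=cv2.cvtColor(b,cv2.COLOR_RGB2HSV)
m=(abs(hsv[...,0].astype(int)-65)<20)&(hsv[...,1]>120)&(hsv[...,2]>60);m[:,:380]=0;m[:,430:]=0;m[:150]=0;m[210:]=0
ys,xs=np.nonzero(m);print(len(xs));w=topl("top",[(xs.mean(),ys.mean())],50)[0];print("btn",w,b2r(w))
E
```

```text
t 17.0 at [-118.3   31.3] 182.3 F [-0.8 -0.2  0.2] q [ 0.5   0.49  1.87 -0.79  1.34  0.87]
(-120, 40, 180) [ 0.0011  0.2767 -0.0006] [0.0117 0.0349 0.0009]
(20, 10, 190) [ 0.0011  0.2767 -0.0006] [-0.3807 -0.0848  0.4025]
(118, 0, 150) [ 0.0011  0.2767 -0.0006] [-0.5116 -0.1253  0.8051]
77
btn [ 497.50126806 -222.60641468   50.        ] [117.33623729   1.54557461]
```

>>> {"api": "carry_out", "payload": {"series": [[0.001, 0.2767, 0, -0.1, 0.0, 0.05, 1], [0.001, 0.2767, 0, -0.2, -0.04, 0.2, 1], [0.001, 0.2767, 0, -0.38, -0.085, 0.4, 1], [0.001, 0.2767, 0, -0.38, -0.085, 0.4, 1], [0.001, 0.2767, 0, -0.51, -0.122, 0.8, 1], [0.001, 0.2767, 0, -0.51, -0.122, 0.8, 1], [0.001, 0.2767, 0, -0.51, -0.122, 0.8, 1], [0.001, 0.2767, 0, -0.51, -0.122, 0.8, 1]]}}

```text
clock: 18.05
eef_pos: [495.1, -221.5, 146.8]
tcp_rot: [-3.136, -0.001, 1.619]
contact_force: [0.3, 0.1, 0.4]
opening: 0.001
grasp_force: 0.0
```

```bash
python3 - <<'E'
from h import *
rows([(118,1,80),(118,1,60),(118,1,45)],L=0)
look((0,5,0))
a=r.grab_frame("side");save("j.png",cv2.resize(a[150:240,250:380],(800,554),interpolation=cv2.INTER_CUBIC))
E
```

```text
t 18.05 at [116.1  -0.8] 146.8 F [0.3 0.1 0.4] q [-0.42  0.33  1.88 -0.    0.94 -0.47]
(118, 1, 80) [-0.0017 -0.0002 -0.0009] [-0.0076  0.0085  0.2673]
(118, 1, 60) [-0.0017 -0.0002 -0.0009] [-0.0077  0.0089  0.3473]
(118, 1, 45) [-0.0017 -0.0002 -0.0009] [-0.0077  0.0092  0.4073]
('top',) not seen
('side',) block [-5.4  2.5] skew mm -0.4 cost 511
```

View pics/j.png

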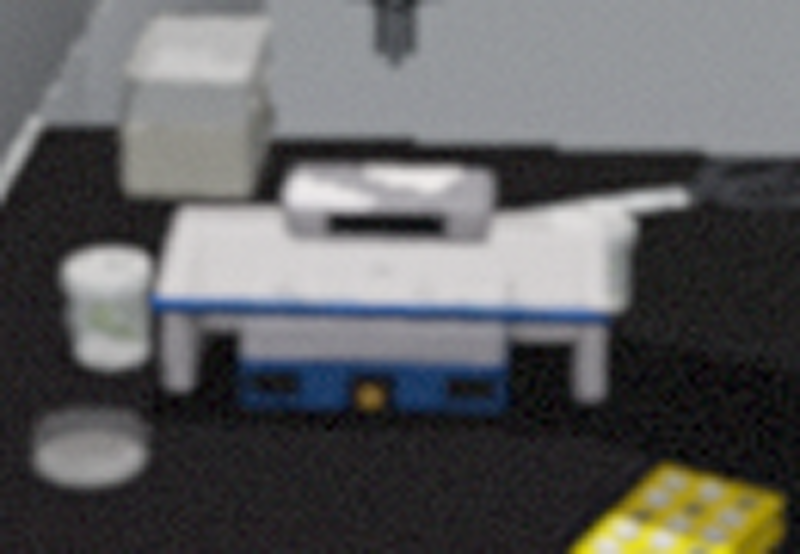

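The block is docked square and centred under the cover, with the jars and dish where they were. Next I press the button.

>>> {"api": "carry_out", "payload": {"series": [[0, 0, 0, -0.008, 0.008, 0.24, 1], [0, 0, 0, -0.008, 0.008, 0.34, 1], [0, 0, 0, -0.008, 0.008, 0.355, 1], [0, 0, 0, -0.008, 0.008, 0.363, 1], [0, 0, 0, -0.008, 0.008, 0.371, 1], [0, 0, 0, -0.008, 0.008, 0.379, 1], [0, 0, 0, -0.008, 0.008, 0.379, 1]]}}

```text
clock: 19.18
eef_pos: [499.1, -223.6, 55.8]
tcp_rot: [-3.141, 0.001, 1.62]
contact_force: [-6.3, 4.6, 20.7]
opening: -0.006
grasp_force: 10.2
```

>>> {"api": "carry_out", "payload": {"series": [[0, 0, 0, 0, 0, -0.014, 1]]}}

```text
clock: 19.3
eef_pos: [499.0, -223.6, 58.4]
tcp_rot: [-3.141, 0.001, 1.62]
contact_force: [0.2, 2.8, 3.4]
opening: -0.001
grasp_force: 1.7
```

>>> {"api": "carry_out", "payload": {"series": [[0, 0, 0, 0, 0, -0.008, 1]]}}

```text
clock: 19.42
eef_pos: [499.0, -223.7, 60.0]
tcp_rot: [-3.141, 0.001, 1.621]
contact_force: [0.1, 1.8, 3.1]
opening: -0.001
grasp_force: 1.2
```

>>> {"api": "carry_out", "payload": {"series": [[0, 0, 0, 0, 0, -0.008, 1]]}}

```text
clock: 19.55
eef_pos: [498.9, -223.8, 61.6]
tcp_rot: [-3.141, 0.001, 1.621]
contact_force: [-0.0, -0.4, 1.3]
opening: 0.002
grasp_force: 0.8
```

>>> {"api": "carry_out", "payload": {"series": [[0, 0, 0, 0, 0, -0.008, 1]]}}

```text
clock: 19.68
eef_pos: [498.4, -223.7, 63.2]
tcp_rot: [-3.139, 0.001, 1.621]
contact_force: [-0.5, -0.7, -0.4]
opening: 0.002
grasp_force: 0.0
```

>>> {"api": "carry_out", "payload": {"series": [[0, 0, 0, 0, 0, -0.008, 1]]}}

```text
clock: 19.8
eef_pos: [498.0, -223.5, 64.9]
tcp_rot: [-3.139, 0.0, 1.621]
contact_force: [-0.2, -0.6, -0.0]
opening: 0.003
grasp_force: 0.0
```

>>> {"api": "carry_out", "payload": {"series": [[0, 0, 0, 0, 0, -0.2, 1], [0, 0, 0, 0, 0, -0.4, 1], [0, 0, 0, 0, 0, -0.4, 1], [0, 0, 0, 0, 0, -0.4, 1]]}}

```text
clock: 20.3
eef_pos: [498.0, -223.3, 164.6]
tcp_rot: [-3.139, 0.0, 1.621]
contact_force: [-0.8, -0.1, -0.4]
opening: 0.004
grasp_force: 0.0
```

```bash
python3 - <<'E'
from h import *
rows([]);print(r.sign_off())
E
```

```text
t 20.3 at [118.   2.] 164.6 F [-0.8 -0.1 -0.4] q [-0.42  0.31  1.86 -0.    0.97 -0.47]
the job is handed in; nothing more can be done
None
```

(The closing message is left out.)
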